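# Put the colour-coded chopping boards back in their rack slots

### The arm

A 7-joint arm with a two-finger parallel gripper is mounted at the origin on a cart in front of the work surface, level with it; the furniture and walls round the work are solid. World frame = base frame: x ahead of the robot, y to its left, z up, the work surface at z = 0. Lengths are in mm, angles in rad, forces in N, time in s.
With the tool pointing down it reaches from about 400 to 900 mm from the base axis. Payload 5.6 kg.
Tool frame: the origin (TCP) lies between the finger pads; the fingertips stand 11 mm ahead of it and the grasp point (between the pads) lies 8 mm behind it; z points along the fingers, y is the direction in which the jaws open and shut (so a half turn about z gives the same grasp; the last joint's range is limited). The gripper opens to 92 mm and grips with 3 to 60 N. Pads are 20 mm wide; open, the fingers measure 128 mm over their backs; the gripper's body (75 mm by 189 mm) begins 69 mm behind the grasp point.
Start: joints at [1.106, 0.468, -0.012, 1.603, 0.006, 1.071, -0.056], TCP at [266.073, -593.054, 225.592] pointing down, gripper open.
Joint ranges: [-2.53, 2.53], [-0.31, 2.02], [-1.57, 1.55], [0.28, 2.44], [-1.29, 4.43], [0.15, 1.84], [-2.92, 2.92]. Speed limits (rad/s): [2.57, 2.57, 3.14, 3.14, 3.14, 3.14, 3.14].

### API

Orientations are given as a rotation vector (axis times angle).
In Python, from workcell import r, vision gives the robot as it stands.
- The arm moves only by the tool move_arm, never from a script. Its argument "commands" is a list of rows, each a list of 6 numbers: the shift along the tool's x, y, z in mm, then the turn, a rotation vector about the tool's x, y, z in rad. A call has 1 to 8 rows; each row shifts and turns the commanded pose from where the row before left it, along the tool's axes as they then stand; what a row does not reach is not made up. A row lasts 1/8 s, in which the tool goes at most 62.5 mm and 10.7 degrees, less where a joint would pass 70% of its speed; a pose out of reach is approached as far as the arm can. A call is refused whole if a number of a shift passes 62.5 or a number of a turn 0.188, either way. A call with a gripper value outside its range is refused whole. "grip" is the finger opening in mm, from 0 to 91.9, set as the call begins (left out, the last holds). The fingers move at their own pace and stop on an object; "grip_force" is the grip in N (left out, the last holds). Time passes only in rows, so rows that do not move let the fingers close. It gives the time, the measured TCP pose, the force and the opening at its end, in the units of the state.
- r.state(): the state, without advancing time (a new reading comes with each control period).
- vision.get_image(name): name is "side" or "top"; returns (picture, depth): 420x560x3 uint8, red, green, blue; 420x560 float32, mm along the optical axis (not along the pixel's ray), 0 where there is no reading.
- vision.calibration(name): a dict with "fx", "fy", "cx", "cy" (pixels), "distortion" ([k1, k2, p1, p2, k3] as OpenCV has them; the pictures are not rectified), "T" (4x4, takes a point from camera to world coordinates). Camera axes: x right, y down, z forward; pixel columns grow to the right and rows downward; lengths in mm; the calibration is good to about 2 mm. A picture is of the moment at which its call begins. calibration takes no time and is no camera call.
- r.finish_job(): hands the job in, once; it reports no verdict.
The state is a dict: "time_s": time; "qpos": joint angles; "dq": joint speeds; "joint_efforts": joint torques, N m; "eef_pos": TCP position; "tcp_rot": TCP orientation; "force": force on the tool from outside, world axes, zero at the start; "ft_torque": the same for the moment, N m; "finger_gap": opening from 0.0 (shut) to 1.0 (fully open).
Only numpy, scipy, OpenCV 4.12 (cv2) and the standard library are available. Lean on these libraries where they do the work, as an engineer would, in place of code of your own. Each camera call takes 0.05 s, during which the arm holds its last target.

### The job

Put the chopping boards back in order, each in the rack slot that carries the tag of its own colour: the blue board has been put in the red slot and belongs in the blue one, and the red board, now dry, goes from the drying stand into the red slot. Lower each board upright between its wire guides until it sits fully home on the slot's floor and let go of it there; do not drop or throw a board. Leave the yellow board in its slot, and the mug and timer where they stand.

Things in the scene. Friction and masses are not known exactly. Their poses are not given: they have to be found in the camera images.
- blue_board: Blue plastic chopping board standing on a long edge: 180 mm long (x), 8 mm thick (y), 125 mm high (z), 0.2-0.3 kg, same both ways round. Origin: middle of its lower edge. Pinch it across the thickness by the 24 mm high top bar over its central hand hole. At the start it stands wrongly in the red-tagged slot of the rack.
- red_board: Red plastic chopping board standing on a long edge: 180 mm long (x), 8 mm thick (y), 125 mm high (z), 0.2-0.3 kg, same both ways round. Origin: middle of its lower edge. Pinch it across the thickness by the 24 mm high top bar over its central hand hole. At first in the drying stand, lower edge at z = 13 mm, loose between two wire loops, leaning a degree or two.
- yellow_board: Yellow plastic chopping board standing on a long edge: 180 mm long (x), 8 mm thick (y), 125 mm high (z), 0.2-0.3 kg, same both ways round. Origin: middle of its lower edge. Pinch it across the thickness by the 24 mm high top bar over its central hand hole. It stands rightly in the yellow-tagged slot and stays there.
- board_rack: Fixed rack: beech base 216 x 174 x 30 mm, four slots along x (away from the robot) at y = -60, -20, 20, 60 mm, each 12 mm wide, 196 long, 24 deep (floor at z = 6 mm). Each slot has two steel wire guides over it (13 mm clear gap, 130 mm long, tops at z = 75 mm). Origin under the middle of the base. Its pose and the order of its colour tags vary.
- tag_red: Red plastic tag, 26 mm wide, clipped over the front end of one of the rack's slots (top at 33 mm). Origin on the worktop, under the front end wall, in line with the slot.
- tag_blue: Blue plastic tag, 26 mm wide, clipped over the front end of one of the rack's slots (top at 33 mm). Origin on the worktop, under the front end wall, in line with the slot.
- tag_yellow: Yellow plastic tag, 26 mm wide, clipped over the front end of one of the rack's slots (top at 33 mm). Origin on the worktop, under the front end wall, in line with the slot.
- tag_green: Green plastic tag, 26 mm wide, clipped over the front end of one of the rack's slots (top at 33 mm). Origin on the worktop, under the front end wall, in line with the slot.
- red_slot (a point): The slot belonging to the red tag: point in the middle of the slot's floor, 6 mm above the worktop, 103 mm behind the tag's origin. x along the slot (away from the robot), y across it, z up. Slot 12 mm wide and 196 mm long.
- blue_slot (a point): The slot belonging to the blue tag: point in the middle of the slot's floor, 6 mm above the worktop, 103 mm behind the tag's origin. x along the slot (away from the robot), y across it, z up. Slot 12 mm wide and 196 mm long.
- yellow_slot (a point): The slot belonging to the yellow tag: point in the middle of the slot's floor, 6 mm above the worktop, 103 mm behind the tag's origin. x along the slot (away from the robot), y across it, z up. Slot 12 mm wide and 196 mm long.
- drying_stand: Fixed grey drip tray 216 x 130 x 16 mm; origin under its middle, x along its length (away from the robot). The red board stands between two steel wire loops (120 mm long, tops at z = 75 mm, clear gap 11 mm) at y = +30 mm; a small white cup, fixed, 65 mm high, is set upside down on its right half (-y).
- mug: White mug, 82 mm across without its handle, 91 mm high, behind the work; stays there. Origin under its middle.
- timer: White round kitchen timer, 67 mm across, 47 mm high, behind the work; stays there. Origin under its middle.

How it is judged:
By the outcome, as a careful person would: the job done as asked, in the order asked, and still so for the second after the job is handed in, with the robot touching nothing.
It also fails if it takes over 72 s, if anything falls off the work surface, if the arm or the gripper's body presses on something with over 40 N, if the wrist force passes 120 N, or if a joint passes its speed limit or range.

## Working session

There is one attempt and no reset: what is moved stays moved. The work goes in short steps, Python scripts to look and compute and a tool call to move; the robot and the scene stay as the last step left them, time stands still between calls to the robot, and variables do not carry over. Pictures are saved under pics/ and viewed, and the job is handed in when it is done.

Besides the shell and the picture viewer there is one more tool, called after "Call:" by a JSON object that holds its "name" and its "arguments". move_arm: Moves the arm, as the interface text tells. Its arguments: {"type":"object","properties":{"commands":{"type":"array","items":{"type":"array","items":{"type":"number"}}},"grip":{"type":"number"},"grip_force":{"type":"number"}},"required":["commands"]}

```bash
mkdir -p pics; ls
python3 - <<'E'
from workcell import r, vision
import cv2,numpy as np
s=r.state();print({k:np.round(v,3) for k,v in s.items()})
for n in("top","side"):
    im,d=vision.get_image(n);cv2.imwrite(f"pics/{n}0.png",cv2.cvtColor(im,cv2.COLOR_RGB2BGR));np.save(f"{n}0.npy",d);np.save(f"{n}0i.npy",im)
    c=vision.calibration(n);print(n,{k:np.round(v,3) for k,v in c.items()})
E
```

```text
pics
{'time_s': np.float64(0.0), 'qpos': array([ 1.106,  0.468, -0.012,  1.604,  0.006,  1.071, -0.056]), 'dq': array([-0.   , -0.001,  0.002, -0.   , -0.   ,  0.001, -0.   ]), 'joint_efforts': array([ 0.0000e+00, -5.2058e+01, -1.3000e-02, -2.4375e+01, -5.7000e-02,
        1.7000e-02,  0.0000e+00]), 'eef_pos': array([ 265.764, -592.546,  224.629]), 'tcp_rot': array([-3.07e+00, -6.57e-01,  1.00e-03]), 'force': array([ 0.396, -0.567,  0.287]), 'ft_torque': array([-0.039,  0.009, -0.027]), 'finger_gap': np.float64(0.998)}
top {'fx': np.float64(506.764), 'fy': np.float64(506.764), 'cx': np.float64(285.394), 'cy': np.float64(212.422), 'distortion': array([-0.07,  0.  ,  0.  ,  0.  ,  0.  ]), 'T': array([[ 2.800000e-02, -9.830000e-01,  1.820000e-01,  3.780180e+02],
       [-1.000000e+00, -2.900000e-02, -3.000000e-03,  1.923460e+02],
       [ 8.000000e-03, -1.810000e-01, -9.830000e-01,  1.239839e+03],
       [ 0.000000e+00,  0.000000e+00,  0.000000e+00,  1.000000e+00]])}
side {'fx': np.float64(445.921), 'fy': np.float64(445.921), 'cx': np.float64(284.982), 'cy': np.float64(214.729), 'distortion': array([-0.02,  0.  ,  0.  ,  0.  ,  0.  ]), 'T': array([[-1.60000e-02, -8.30000e-01,  5.57000e-01,  1.22193e+02],
       [-1.00000e+00,  9.00000e-03, -1.60000e-02,  1.96348e+02],
       [ 8.00000e-03, -5.57000e-01, -8.30000e-01,  7.47328e+02],
       [ 0.00000e+00,  0.00000e+00,  0.00000e+00,  1.00000e+00]])}
```

View pics/top0.png

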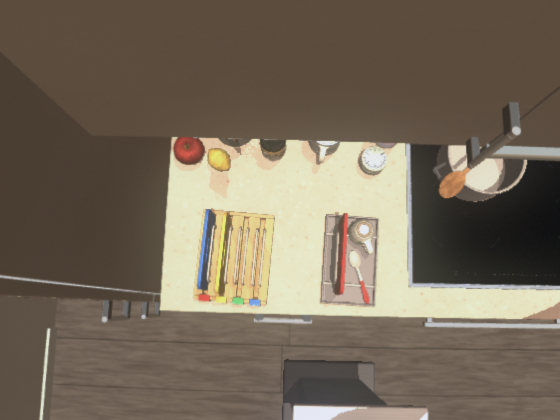

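View pics/side0.png

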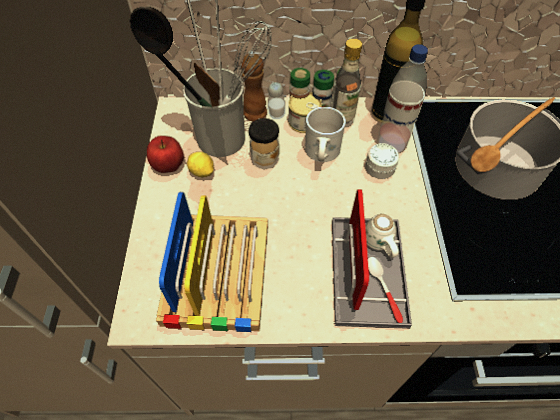

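The top view shows the rack on the left: the blue board is in the leftmost, red-tagged slot at about (206,250), and yellow is in the second slot at (223,260). Tags from left to right are red (204,298), yellow (221,300), green (238,301) and blue (255,302). The red board is in the stand at (343,255), and the cup and a spoon are to its right. Next I'll measure.

```bash
cat > h.py <<'E'
from workcell import r, vision
import cv2,numpy as np
def K(c): return np.array([[c['fx'],0,c['cx']],[0,c['fy'],c['cy']],[0,0,1.]])
def cloud(n,d):
    c=vision.calibration(n);h,w=d.shape
    u,v=np.meshgrid(np.arange(w),np.arange(h))
    p=cv2.undistortPoints(np.stack([u,v],-1).reshape(-1,1,2).astype(float),K(c),np.array(c['distortion'])).reshape(h,w,2)
    P=np.dstack([p[...,0]*d,p[...,1]*d,d,np.ones_like(d)])
    W=P@np.array(c['T']).T
    W=W[...,:3];W[d<=0]=np.nan
    return W
def mask(im,col):
    H=cv2.cvtColor(im,cv2.COLOR_RGB2HSV);h,s,v=[H[...,i].astype(int) for i in range(3)]
    ok=(s>150)&(v>50)
    return ok&{'red':(h<8)|(h>172),'blue':(h>100)&(h<125),'yellow':(h>22)&(h<35),'green':(h>40)&(h<85)}[col]
E
python3 - <<'E'
from h import *
for n in("top","side"):
    im=np.load(n+"0i.npy");W=cloud(n,np.load(n+"0.npy"))
    print(n,"table z",[np.round(W[q],1) for q in ([(200,300),(180,250),(230,390)] if n=="top" else [(200,300),(250,300)])])
    for c in('red','blue','yellow','green'):
        m=mask(im,c)
        k,L,st,ce=cv2.connectedComponentsWithStats(m.astype(np.uint8))
        for i in range(1,k):
            if st[i,4]<25: continue
            P=W[L==i];P=P[~np.isnan(P[:,0])]
            if P[:,0].mean()>900: continue
            print(c,st[i],np.round(np.nanpercentile(P,[2,50,98],axis=0),0).tolist())
            if len(P)>150:
                T=P[P[:,2]>np.percentile(P[:,2],98)-8]
                vx,vy,x0,y0=cv2.fitLine(T[:,:2].astype(np.float32),cv2.DIST_HUBER,0,.01,.01).ravel()
                print("   top: n",len(T),"z",T[:,2].mean().round(1),"mean",T.mean(0).round(1),"ymin/max x",np.percentile(T[:,0],[1,99]).round(1),"ang",np.degrees(np.arctan(vy/vx)).round(2),"y@meanx",(y0).round(1))
E
```

```text
top table z [array([640. , 152.7,  -1.8]), array([687. , 279.7,   1.5]), array([569.8, -72.1,   2.4])]
red [175 138  25  22 354] [[723.0, 406.0, 57.0], [745.0, 435.0, 65.0], [771.0, 459.0, 69.0]]
   top: n 307 z 65.2 mean [747.9 433.9  65.2] ymin/max x [723.1 771.4] ang 76.41 y@meanx 434.0
red [340 214   7  79 174] [[413.0, 54.0, 133.0], [495.0, 60.0, 139.0], [578.0, 65.0, 143.0]]
   top: n 155 z 139.1 mean [497.9  59.8 139.1] ymin/max x [414.  578.3] ang -2.83 y@meanx 59.9
red [364 293   4  10  25] [[393.0, -14.0, 7.0], [404.0, -10.0, 12.0], [412.0, -6.0, 18.0]]
red [199 295  11   5  49] [[388.0, 365.0, 31.0], [393.0, 375.0, 34.0], [398.0, 386.0, 37.0]]
side table z [array([658.9, 150.7,   1.3]), array([542.2, 154.7,  -0.8])]
red [390  98  13  11  46] [[782.0, -48.0, 136.0], [789.0, -38.0, 142.0], [802.0, -30.0, 146.0]]
red [147 136  36  37 978] [[719.0, 399.0, 26.0], [736.0, 429.0, 61.0], [774.0, 463.0, 70.0]]
   top: n 471 z 66.3 mean [750.6 431.9  66.3] ymin/max x [725.6 776.8] ang 80.31 y@meanx 432.1
red [350 190  20 120 926] [[409.0, 31.0, 16.0], [472.0, 63.0, 133.0], [577.0, 6
[... 1218 characters left out ...]
0, 46.0], [749.0, 379.0, 54.0]]
   top: n 213 z 50.0 mean [731.3 357.7  50. ] ymin/max x [715.4 749.8] ang 69.43 y@meanx 357.4
yellow [184 196  21  93 466] [[409.0, 323.0, 31.0], [485.0, 331.0, 132.0], [575.0, 360.0, 134.0]]
   top: n 425 z 132.3 mean [484.5 330.3 132.3] ymin/max x [408.3 573.8] ang -3.58 y@meanx 330.3
yellow [186 316  18   9 131] [[384.0, 324.0, 32.0], [391.0, 336.0, 34.0], [399.0, 349.0, 37.0]]
green [320  83  11   7  45] [[895.0, 80.0, 87.0], [898.0, 93.0, 96.0], [902.0, 102.0, 105.0]]
green [211 317  17  14 191] [[381.0, 285.0, 11.0], [385.0, 296.0, 34.0], [396.0, 308.0, 36.0]]
   top: n 136 z 34.0 mean [388.5 296.6  34. ] ymin/max x [381.4 396.7] ang 74.85 y@meanx 296.5
```

Run:
```python
from h import *
W=cloud("top",np.load("top0.npy"));im=np.load("top0i.npy")
for row in (215,230,250,270,290):
    print(row,[ (c,*W[row,c].round(0).astype(int)) for c in (100,130,150,158,162,166,170,180)])
c=im[120:320,150:400];cv2.imwrite("pics/topz.png",cv2.cvtColor(cv2.resize(c,None,fx=3,fy=3,interpolation=cv2.INTER_CUBIC),cv2.COLOR_RGB2BGR))
```

```text
215 [(100, np.int64(514), np.int64(491), np.int64(433)), (130, np.int64(542), np.int64(491), np.int64(275)), (150, np.int64(569), np.int64(491), np.int64(129)), (158, np.int64(583), np.int64(493), np.int64(50)), (162, np.int64(590), np.int64(493), np.int64(10)), (166, np.int64(591), np.int64(485), np.int64(2)), (170, np.int64(591), np.int64(474), np.int64(4)), (180, np.int64(593), np.int64(451), np.int64(-1))]
230 [(100, np.int64(490), np.int64(492), np.int64(426)), (130, np.int64(514), np.int64(492), np.int64(265)), (150, np.int64(536), np.int64(491), np.int64(120)), (158, np.int64(548), np.int64(493), np.int64(37)), (162, np.int64(554), np.int64(493), np.int64(-1)), (166, np.int64(554), np.int64(483), np.int64(1)), (170, np.int64(554), np.int64(473), np.int64(1)), (180, np.int64(555), np.int64(448), np.int64(-1))]
250 [(100, np.int64(458), np.int64(492), np.int64(417)), (130, np.int64(476), np.int64(491), np.int64(255)), (150, np.int64(492), np.int64(491), np.int64(107)), (158, np.int64(500), np.int64(490), np.int64(37)), (162, np.int64(506), np.int64(494), np.int64(-18)), (166, np
[... 268 characters left out ...]
48), np.int64(491), np.int64(93)), (158, np.int64(454), np.int64(491), np.int64(21)), (162, np.int64(456), np.int64(490), np.int64(-17)), (166, np.int64(456), np.int64(477), np.int64(-2)), (170, np.int64(456), np.int64(466), np.int64(1)), (180, np.int64(457), np.int64(442), np.int64(0))]
290 [(100, np.int64(394), np.int64(494), np.int64(394)), (130, np.int64(403), np.int64(548), np.int64(45)), (150, np.int64(404), np.int64(492), np.int64(79)), (158, np.int64(406), np.int64(490), np.int64(9)), (162, np.int64(407), np.int64(482), np.int64(3)), (166, np.int64(407), np.int64(473), np.int64(-1)), (170, np.int64(407), np.int64(463), np.int64(-1)), (180, np.int64(408), np.int64(439), np.int64(-3))]
```

View pics/topz.png

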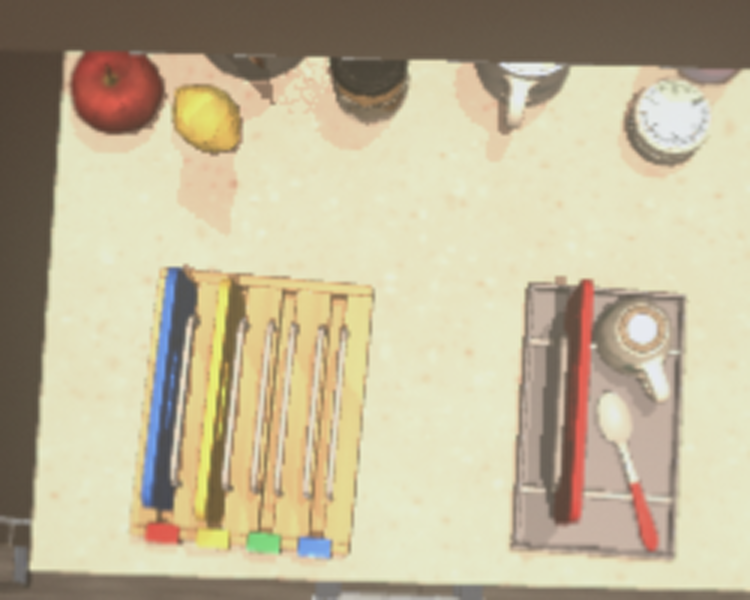

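Rack yaw is about -3.5° and the tag spacing is about 40 mm, as specified. The board top heights fit too (132 measured against 131, and 139 against 138). The cabinet side is at y≈491. Next: refine the board ends, check overhead clearance, and plan the approach.

```bash
cat > plan.py <<'E'
import numpy as np
from scipy.spatial.transform import Rotation as Ro
def plan(p0,R0,p1,R1,n,order='st'):
    """rows in tool axes, equal world steps, turning about tool"""
    d=(p1-p0)/n; rel=(R0.inv()*R1).as_rotvec()/n; R=R0; out=[]
    for i in range(n):
        out.append(np.r_[R.inv().apply(d),rel]); R=R*Ro.from_rotvec(rel)
    return np.array(out)
def tool(yaw_deg): # tool x at yaw, z down
    a=np.radians(yaw_deg);x=[np.cos(a),np.sin(a),0];z=[0,0,-1];y=np.cross(z,x)
    return Ro.from_matrix(np.stack([x,y,z],1))
E
python3 - <<'E'
from h import *; from plan import *
W=cloud("top",np.load("top0.npy"))
print("upper",[W[q].round(0).tolist() for q in [(20,250),(100,200),(125,300),(132,300),(60,60)]])
for n in("top","side"):
    im=np.load(n+"0i.npy");W=cloud(n,np.load(n+"0.npy"))
    for c,lo,hi,ya,yb in(('blue',126,140,350,385),('yellow',126,140,315,345),('red',133,146,45,75)):
        H=cv2.cvtColor(im,cv2.COLOR_RGB2HSV)
        m=(H[...,1]>90)&(W[...,2]>lo)&(W[...,2]<hi)&(W[...,1]>ya)&(W[...,1]<yb)&(W[...,0]<620)
        P=W[m];print(n,c,m.sum(),"x",P[:,0].min().round(1),P[:,0].max().round(1),"mid",(P[:,0].min()/2+P[:,0].max()/2).round(1),"y fit at 495",np.polyval(np.polyfit(P[:,0]-495,P[:,1],1),0).round(1), np.degrees(np.arctan(np.polyfit(P[:,0],P[:,1],1)[0])).round(2))
s=r.state()
R0=Ro.from_rotvec(s['tcp_rot']);p0=s['eef_pos']
R1=tool(176.4)
rows=plan(p0,R0,np.array([498,369.5,290.]),R1,24)
print(np.round(rows,3))
E
```

```text
upper [[624.0, 227.0, 836.0], [623.0, 299.0, 656.0], [624.0, 173.0, 577.0], [623.0, 172.0, 548.0], [623.0, 431.0, 756.0]]
top blue 231 x 412.9 583.8 mid 498.3 y fit at 495 368.5 -3.21
top yellow 304 x 403.3 575.9 mid 489.6 y fit at 495 328.7 -3.4
top red 297 x 410.7 584.5 mid 497.6 y fit at 495 59.1 -2.68
side blue 547 x 414.3 585.3 mid 499.8 y fit at 495 368.9 -3.66
side yellow 539 x 404.9 579.3 mid 492.1 y fit at 495 328.8 -3.62
side red 506 x 412.2 584.1 mid 498.1 y fit at 495 61.5 -2.64
[[ 25.235 -32.62   -2.671  -0.     -0.     -0.111]
 [ 28.684 -29.632  -2.674  -0.     -0.     -0.111]
 [ 31.782 -26.281  -2.677  -0.     -0.     -0.111]
 [ 34.491 -22.609  -2.681  -0.     -0.     -0.111]
 [ 36.777 -18.66   -2.684  -0.     -0.     -0.111]
 [ 38.614 -14.482  -2.688  -0.     -0.     -0.111]
 [ 39.977 -10.127  -2.691  -0.     -0.     -0.111]
 [ 40.851  -5.648  -2.695  -0.     -0.     -0.111]
 [ 41.225  -1.1    -2.699  -0.     -0.     -0.111]
 [ 41.094   3.461  -2.702  -0.     -0.     -0.111]
 [ 40.459   7.98   -2.705  -0.     -0.     -0.111]
 [ 39.33   12.401  -2.709  -0.     -0.     -0.111]
 [ 37.719  16.671  -2.711  -0.     -0.     -0.111]
 [ 35.646  20.736  -2.714  -0.     -0.     -0.111]
 [ 33.136  24.547  -2.716  -0.     -0.     -0.111]
 [ 30.221  28.058  -2.718  -0.     -0.     -0.111]
 [ 26.936  31.225  -2.72   -0.     -0.     -0.111]
 [ 23.321  34.01   -2.721  -0.     -0.     -0.111]
 [ 19.42   36.379  -2.722  -0.     -0.     -0.111]
 [ 15.282  38.302  -2.722  -0.     -0.     -0.111]
 [ 10.956  39.756  -2.723  -0.     -0.     -0.111]
 [  6.497  40.723  -2.722  -0.     -0.     -0.111]
 [  1.958  41.191  -2.721  -0.     -0.     -0.111]
 [ -2.606  41.155  -2.72   -0.     -0.     -0.111]]
```

The upper cabinet front is at x=624 and its bottom is at z≈548. I'll keep the TCP at about 250 mm, so z changes by about -1 per row.

Call:
{"name": "move_arm", "arguments": {"commands": [[25.2,-32.6,-1,0,0,-0.111],[28.7,-29.6,-1,0,0,-0.111],[31.8,-26.3,-1,0,0,-0.111],[34.5,-22.6,-1,0,0,-0.111],[36.8,-18.7,-1,0,0,-0.111],[38.6,-14.5,-1,0,0,-0.111],[40,-10.1,-1,0,0,-0.111],[40.8,-5.6,-1,0,0,-0.111]], "grip": 22}}

```text
time_s: 1.1
eef_pos: [343.1, -270.8, 233.4]
tcp_rot: [-2.488, -1.918, 0.0]
force: [0.6, 0.6, -0.2]
finger_gap: 0.239
```

Call:
{"name": "move_arm", "arguments": {"commands": [[41.2,-1.1,-1,0,0,-0.111],[41.1,3.5,-1,0,0,-0.111],[40.5,8,-1,0,0,-0.111],[39.3,12.4,-1,0,0,-0.111],[37.7,16.7,-1,0,0,-0.111],[35.6,20.7,-1,0,0,-0.111],[33.1,24.5,-1,0,0,-0.111],[30.2,28,-1,0,0,-0.111]]}}

```text
time_s: 2.1
eef_pos: [419.4, 49.7, 241.6]
tcp_rot: [1.423, 2.8, -0.001]
force: [0.6, -0.4, -0.1]
finger_gap: 0.234
```

Call:
{"name": "move_arm", "arguments": {"commands": [[26.9,31.2,-1,0,0,-0.111],[23.3,34,-1,0,0,-0.111],[19.4,36.4,-1,0,0,-0.111],[15.3,38.3,-1,0,0,-0.111],[11,39.8,-1,0,0,-0.111],[6.5,40.7,-1,0,0,-0.111],[2,41.2,-1,0,0,-0.111],[0,0,0,0,0,-0.111]]}}

```text
time_s: 3.1
eef_pos: [484.6, 332.8, 248.1]
tcp_rot: [-0.076, -3.139, -0.003]
force: [0.5, -0.8, -0.1]
finger_gap: 0.241
```

```bash
cat > go.py <<'E'
import sys
from h import *; from plan import *
def to(p,yaw):
    s=r.state();R0=Ro.from_rotvec(s['tcp_rot']);p0=np.array(s['eef_pos'])
    R=R0.as_matrix();print("t",s['time_s'],"p",p0.round(1),"yaw",np.degrees(np.arctan2(R[1,0],R[0,0])).round(2),"tool z",R[:,2].round(4),"F",np.round(s['force'],1),"gap mm",round(s['finger_gap']*92,1),"q",np.round(s['qpos'],2))
    print("shift tool",R0.inv().apply(np.array(p)-p0).round(1),"turn",(R0.inv()*tool(yaw)).as_rotvec().round(4))
if __name__=="__main__": to([float(v) for v in sys.argv[1:4]],float(sys.argv[4]))
E
python3 go.py 498.5 369 250 176.4
python3 - <<'E'
from h import *
ims=[]
for n in("top","side"):
    im,d=vision.get_image(n);cv2.imwrite(f"pics/{n}1.png",cv2.cvtColor(im,cv2.COLOR_RGB2BGR))
E
```

```text
t 3.1 p [484.6 332.8 248.1] yaw 177.24 tool z [-0.0016  0.0022 -1.    ] F [ 0.5 -0.8 -0.1] gap mm 22.1 q [ 0.01  0.51 -0.91  1.69  0.43  1.15  0.51]
shift tool [-12.1  36.8  -1.8] turn [ 0.0021 -0.0017  0.0147]
```

View pics/side1.png

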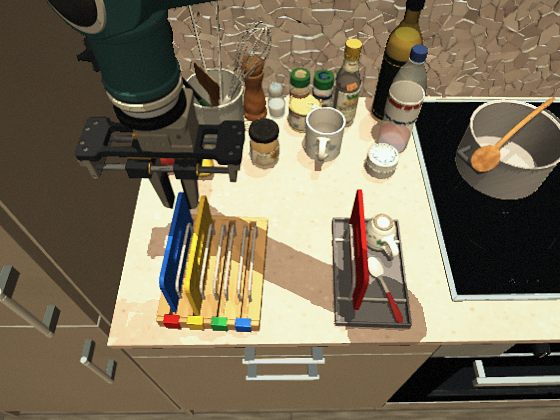

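View pics/top1.png

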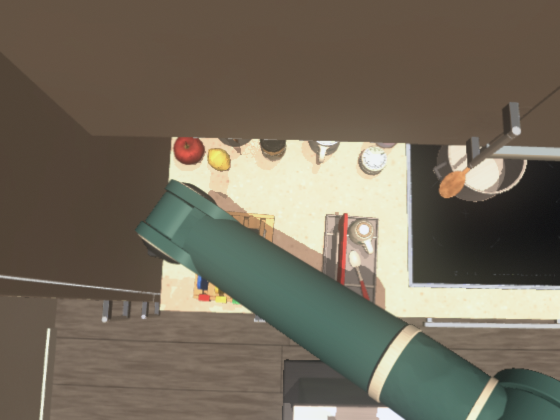

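The side view shows the gripper, jaws across y, hovering above and behind the boards with its fingers at about (160–195,180). The top view shows the wrist close to the left cabinet, so I'm checking that clearance before moving further left.

Run:
```python
from h import *
for n in ("top","side"):
    im,d=vision.get_image(n);W=cloud(n,d)
    m=(W[...,2]>180)&(W[...,1]<488)&(W[...,1]>200)&(W[...,0]<610)
    for a in range(180,760,40):
        q=m&(W[...,2]>=a)&(W[...,2]<a+40)
        if q.sum()>5: print(n,a,q.sum(),"ymax",np.percentile(W[q][:,1],99.5).round(0),"xmax",np.percentile(W[q][:,0],99.5).round(0))
```

```text
top 340 76 ymax 424.0 xmax 510.0
top 540 47 ymax 377.0 xmax 527.0
top 580 3088 ymax 378.0 xmax 535.0
top 620 5155 ymax 331.0 xmax 504.0
top 660 1852 ymax 242.0 xmax 438.0
side 220 247 ymax 353.0 xmax 496.0
side 260 597 ymax 356.0 xmax 497.0
side 300 692 ymax 417.0 xmax 514.0
side 340 6077 ymax 423.0 xmax 518.0
side 380 1572 ymax 353.0 xmax 511.0
side 420 2234 ymax 363.0 xmax 498.0
side 460 3199 ymax 373.0 xmax 492.0
side 500 2809 ymax 373.0 xmax 489.0
side 540 2878 ymax 378.0 xmax 467.0
side 580 38 ymax 264.0 xmax 408.0
```

The body reaches TCP+91, so y=460 at the grasp pose, well clear of the cabinet at 491. Align above the board.

Call:
{"name": "move_arm", "arguments": {"commands": [[-3,9.2,-0.5,0.001,-0.001,0.007],[-3,9.2,-0.5,0.001,-0.001,0.007],[-3,9.2,-0.5,0,0,0],[-3,9.2,-0.3,0,0,0],[0,0,0,0,0,0],[0,0,0,0,0,0]]}}

```text
time_s: 4.05
eef_pos: [499.8, 365.3, 250.1]
tcp_rot: [0.11, 3.138, -0.004]
force: [-0.5, -0.5, 0.3]
finger_gap: 0.239
```

```bash
python3 go.py 498.5 369 180 176.4
python3 - <<'E'
from h import *
im,d=vision.get_image("side");cv2.imwrite("pics/side2.png",cv2.cvtColor(cv2.resize(im[80:340,60:300],None,fx=2.3,fy=2.3),cv2.COLOR_RGB2BGR))
W=cloud("side",d)
# finger points
m=(W[...,2]>240)&(W[...,2]<290)&(W[...,1]>320)&(W[...,1]<420)&(W[...,0]<560)&(W[...,0]>440)
P=W[m];h,e=np.histogram(P[:,1],np.arange(320,420,3));print([(int(e[i]),int(h[i])) for i in range(len(h)) if h[i]])
print("x",np.percentile(P[:,0],[2,50,98]).round(1),"zmin",P[:,2].min())
E
```

```text
t 4.05 p [499.8 365.3 250.1] yaw 176.0 tool z [ 0.0015 -0.0025 -1.    ] F [-0.5 -0.5  0.3] gap mm 22.0 q [-0.07  0.56 -0.88  1.62  0.46  1.19  0.45]
shift tool [ 1.7  3.8 70.1] turn [-0.0024  0.0016 -0.007 ]
[(335, 26), (338, 87), (341, 49), (344, 45), (347, 42), (350, 49), (353, 26), (374, 189), (377, 50), (380, 42), (383, 46), (386, 41), (389, 25)]
x [488.4 492.3 510.1] zmin 240.2840853830877
```

View pics/side2.png

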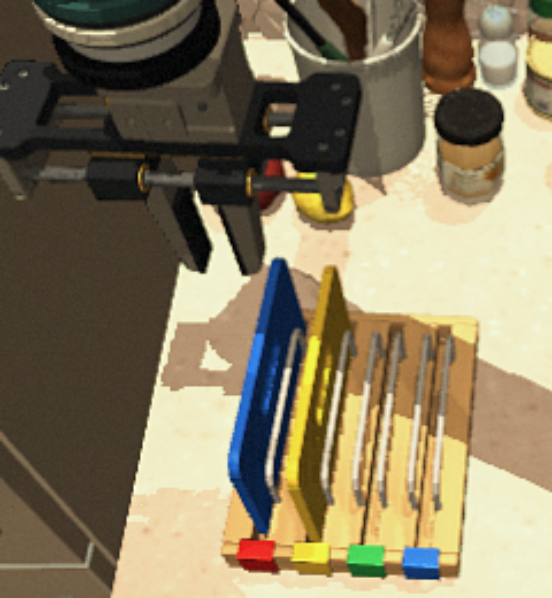

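The blue board's top is still about 4 mm to the left of the finger midpoint: fingers at y≈364 in the camera, board at 368.7. Correct this and go partway down.

Call:
{"name": "move_arm", "arguments": {"commands": [[1.2,2.2,5,-0.001,0.001,-0.003],[0,2.2,10,-0.001,0.001,-0.003],[0,0,25,0,0,0],[0,0,25,0,0,0],[0,0,5,0,0,0],[0,0,0,0,0,0],[0,0,0,0,0,0]]}}

```text
time_s: 4.97
eef_pos: [499.4, 370.4, 181.3]
tcp_rot: [0.1, 3.139, 0.002]
force: [0.2, 0.5, -0.6]
finger_gap: 0.24
```

```bash
python3 go.py 498.5 369.7 111 176.4
python3 - <<'E'
from h import *
im,d=vision.get_image("side");cv2.imwrite("pics/side3.png",cv2.cvtColor(cv2.resize(im[80:340,60:300],None,fx=2.3,fy=2.3),cv2.COLOR_RGB2BGR))
W=cloud("side",d);z0=r.state()['eef_pos'][2]
m=(W[...,2]>z0-8)&(W[...,2]<z0+40)&(W[...,1]>320)&(W[...,1]<420)&(W[...,0]<560)&(W[...,0]>440)
P=W[m];h,e=np.histogram(P[:,1],np.arange(320,420,2));print([(int(e[i]),int(h[i])) for i in range(len(h)) if h[i]])
E
```

```text
t 4.975 p [499.4 370.4 181.3] yaw 176.34 tool z [ 0.0012  0.0011 -1.    ] F [ 0.2  0.5 -0.6] gap mm 22.1 q [-0.1   0.63 -0.84  1.68  0.52  1.07  0.41]
shift tool [ 0.9 -0.9 70.3] turn [ 0.0011  0.0012 -0.001 ]
[(340, 2), (342, 38), (344, 44), (346, 23), (348, 22), (350, 22), (352, 23), (354, 23), (356, 26), (358, 15), (378, 5), (380, 138), (382, 23), (384, 23), (386, 23), (388, 22), (390, 25), (392, 21), (394, 11), (396, 5)]
```

View pics/side3.png

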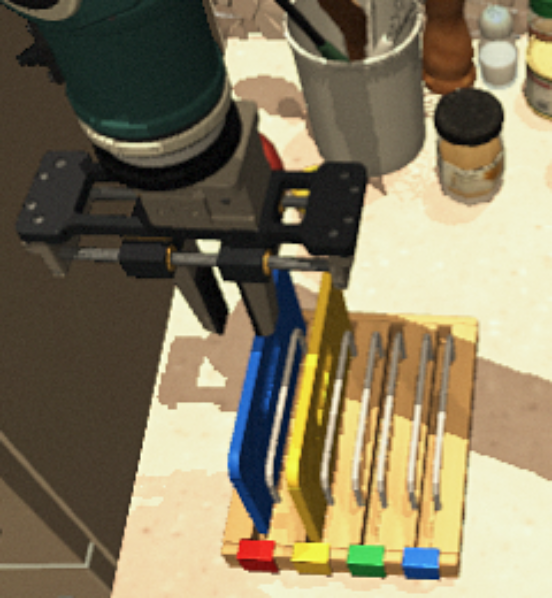

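The fingers straddle the board: camera midpoint about 369.5, board at 368.7. I'll trim by -0.8 and descend to z=111.

Call:
{"name": "move_arm", "arguments": {"commands": [[0.5,-0.8,10,0,0,0],[0,0,15,0,0,0],[0,0,15,0,0,0],[0,0,15,0,0,0],[0,0,10,0,0,0],[0,0,5,0,0,0],[0,0,0,0,0,0],[0,0,0,0,0,0]]}}

```text
time_s: 6.02
eef_pos: [498.7, 369.4, 110.8]
tcp_rot: [0.1, 3.139, 0.001]
force: [-0.4, -0.5, -0.3]
finger_gap: 0.239
```

Call:
{"name": "move_arm", "arguments": {"commands": [[0,0,0,0,0,0],[0,0,0,0,0,0],[0,0,0,0,0,0],[0,0,0,0,0,0]], "grip": 0, "grip_force": 12}}

```text
time_s: 6.52
eef_pos: [498.7, 369.2, 110.7]
tcp_rot: [0.1, 3.139, 0.0]
force: [0.3, -0.1, 3.8]
finger_gap: 0.086
```

```bash
python3 go.py 498.5 369.7 111 176.4
python3 - <<'E'
from h import *
im,d=vision.get_image("side");cv2.imwrite("pics/side4.png",cv2.cvtColor(cv2.resize(im[80:340,60:300],None,fx=2.3,fy=2.3),cv2.COLOR_RGB2BGR))
E
```

```text
t 6.525 p [498.7 369.2 110.7] yaw 176.34 tool z [ 6.e-04  2.e-04 -1.e+00] F [ 0.3 -0.1  3.8] gap mm 8.0 q [-0.14  0.71 -0.78  1.73  0.59  0.96  0.35]
shift tool [ 0.2  0.4 -0.3] turn [ 0.0002  0.0005 -0.0011]
```

View pics/side4.png

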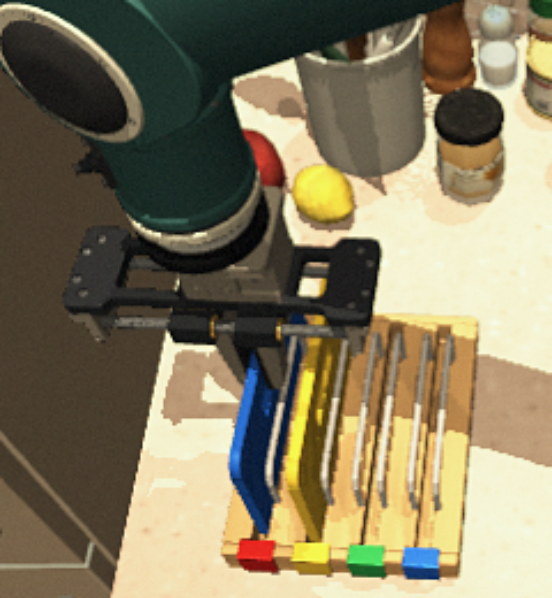

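The opening reads 8.0 mm with almost no side force, so the bar is gripped. I'll firm the grip and lift straight up.

Call:
{"name": "move_arm", "arguments": {"commands": [[0,0,0,0,0,0],[0,0,0,0,0,0],[0,0,-5,0,0,0],[0,0,-10,0,0,0],[0,0,-10,0,0,0],[0,0,-10,0,0,0],[0,0,-10,0,0,0]], "grip": 0, "grip_force": 35}}

```text
time_s: 7.45
eef_pos: [498.6, 369.1, 156.1]
tcp_rot: [0.1, 3.14, 0.0]
force: [0.4, -0.7, -1.7]
finger_gap: 0.083
```

Call:
{"name": "move_arm", "arguments": {"commands": [[0,0,-15,0,0,0],[0,0,-20,0,0,0],[0,0,-20,0,0,0],[0,0,-20,0,0,0],[0,0,-20,0,0,0],[0,0,-7,0,0,0],[0,0,0,0,0,0],[0,0,0,0,0,0]]}}

```text
time_s: 8.45
eef_pos: [498.2, 368.7, 256.5]
tcp_rot: [-0.1, -3.139, 0.002]
force: [-0.2, -0.3, -2.1]
finger_gap: 0.085
```

```bash
python3 go.py 490 249.7 260 176.4
python3 - <<'E'
from h import *
im,d=vision.get_image("side");cv2.imwrite("pics/side5.png",cv2.cvtColor(cv2.resize(im[40:340,60:300],None,fx=2,fy=2),cv2.COLOR_RGB2BGR))
E
```

```text
t 8.45 p [498.2 368.7 256.5] yaw 176.34 tool z [-0.0011 -0.001  -1.    ] F [-0.2 -0.3 -2.1] gap mm 7.8 q [-0.07  0.55 -0.88  1.61  0.45  1.2   0.46]
shift tool [   0.6 -119.3   -3.4] turn [-0.001  -0.0011 -0.001 ]
```

View pics/side5.png

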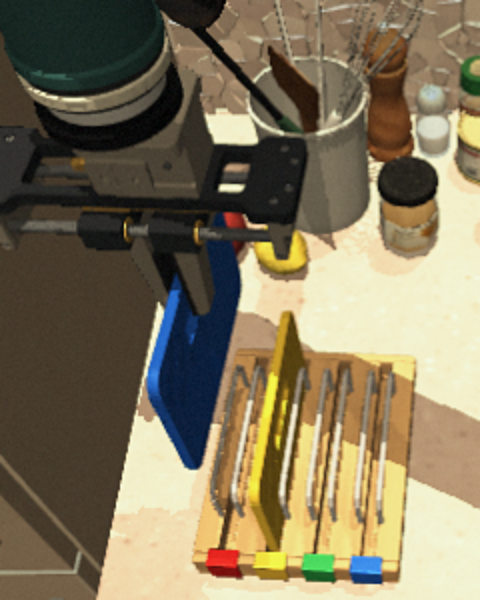

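Blue is lifted and hangs upright between the fingers. To place the blue slot precisely, I'll rectify both clean images onto the guide-top plane (z≈73) in rack coordinates.

Run:
```python
from h import *
a=np.radians(-3.55);O=np.array([495.8,369.5])  # red slot est
ex=np.array([np.cos(a),np.sin(a)]);ey=np.array([-np.sin(a),np.cos(a)])
out=[]
for n in("top","side"):
    im=np.load(n+"0i.npy");c=vision.calibration(n);T=np.linalg.inv(np.array(c['T']))
    xs=np.arange(-80,80,1.);ys=np.arange(25,-150,-.25)
    X,Y=np.meshgrid(ys,xs[::-1])
    def proj(z):
        P=np.stack([O[0]+Y*ex[0]+X*ey[0],O[1]+Y*ex[1]+X*ey[1],np.full_like(X,z)],-1).reshape(-1,3)
        rv,_=cv2.Rodrigues(T[:3,:3]);q,_=cv2.projectPoints(P,rv,T[:3,3],K(c),np.array(c['distortion']));return q.reshape(*X.shape,2).astype(np.float32)
    q=proj(73.);o=cv2.remap(im,q[...,0],q[...,1],cv2.INTER_CUBIC)
    g=o[30:130].astype(float).mean(2).mean(0) # average over x -50..50
    for k in range(0,len(ys)): 
        pass
    # local bright peaks
    from scipy.signal import find_peaks
    pk,_=find_peaks(np.convolve(g,np.ones(5)/5,'same'),prominence=8);print(n,[(ys[i].round(2),int(g[i])) for i in pk])
    o=cv2.resize(o,None,fx=1,fy=1.7)
    for s in(0,-40,-80,-120): cv2.line(o,(int((25-s)*4),0),(int((25-s)*4),12),(255,0,255),1)
    out.append(o)
cv2.imwrite("pics/rect.png",cv2.cvtColor(np.vstack(out),cv2.COLOR_RGB2BGR))
```

```text
top [(np.float64(23.0), 216), (np.float64(-0.75), 100), (np.float64(-9.25), 210), (np.float64(-18.5), 192), (np.float64(-33.75), 195), (np.float64(-41.5), 119), (np.float64(-49.25), 211), (np.float64(-57.0), 193), (np.float64(-71.25), 210), (np.float64(-76.25), 174), (np.float64(-89.25), 210), (np.float64(-96.0), 193), (np.float64(-111.5), 210), (np.float64(-123.5), 182), (np.float64(-129.75), 210), (np.float64(-143.25), 198)]
side [(np.float64(24.5), 199), (np.float64(18.25), 128), (np.float64(3.0), 62), (np.float64(-7.5), 222), (np.float64(-25.75), 178), (np.float64(-37.75), 99), (np.float64(-47.75), 221), (np.float64(-59.5), 181), (np.float64(-69.75), 214), (np.float64(-78.5), 165), (np.float64(-87.75), 214), (np.float64(-96.75), 182), (np.float64(-110.0), 214), (np.float64(-116.0), 166), (np.float64(-122.5), 171), (np.float64(-128.0), 213), (np.float64(-146.25), 191)]
```

View pics/rect.png

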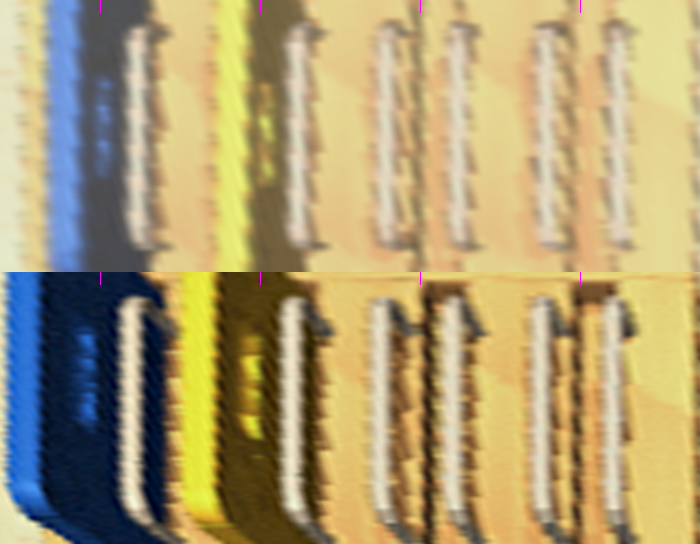

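Blue slot guides sit at rack-y -111.5/-129.75 in the top camera and -110/-128 in the side camera. That puts the slot centre at about -119.8 with consistent yaw. Target TCP is (488.4, 250.2), crossing with the lower edge at z≈152, above the yellow board's 131.

```bash
python3 go.py 488.4 250.2 256.5 176.45
```

```text
t 8.5 p [498.2 368.7 256.4] yaw 176.34 tool z [-0.0013 -0.001  -1.    ] F [-0.1  0.4 -1.5] gap mm 7.9 q [-0.07  0.55 -0.88  1.61  0.45  1.2   0.46]
shift tool [   2.2 -118.9    0. ] turn [-0.001  -0.0012 -0.002 ]
```

Call:
{"name": "move_arm", "arguments": {"commands": [[0.4,-10,0,0,0,0],[0.4,-22,0,-0.001,-0.001,-0.001],[0.4,-25,0,0,0,-0.001],[0.4,-25,0,0,0,0],[0.4,-22,0,0,0,0],[0.2,-14.9,0,0,0,0],[0,0,0,0,0,0],[0,0,0,0,0,0]]}}

```text
time_s: 9.5
eef_pos: [488.8, 251.3, 257.4]
tcp_rot: [0.096, 3.139, 0.003]
force: [-0.2, 0.2, -1.9]
finger_gap: 0.085
```

```bash
python3 go.py 488.4 250.2 185 176.45
```

```text
t 9.5 p [488.8 251.3 257.4] yaw 176.49 tool z [ 0.0012  0.0017 -1.    ] F [-0.2  0.2 -1.9] gap mm 7.8 q [ 0.19  0.43 -0.93  1.77  0.38  1.13  0.65]
shift tool [ 0.4 -1.3 72.4] turn [0.0018 0.0011 0.0007]
```

Call:
{"name": "move_arm", "arguments": {"commands": [[0.4,-1.1,5,0.001,0.001,0],[0,0,15,0.001,0,0],[0,0,20,0,0,0],[0,0,20,0,0,0],[0,0,8,0,0,0],[0,0,0,0,0,0],[0,0,0,0,0,0]]}}

```text
time_s: 10.38
eef_pos: [488.7, 249.8, 189.7]
tcp_rot: [0.097, 3.139, -0.001]
force: [-0.6, -0.3, -1.7]
finger_gap: 0.081
```

```bash
python3 go.py 488.4 250.2 111 176.45
python3 - <<'E'
from h import *
im,d=vision.get_image("side");np.save("s6i.npy",im);np.save("s6.npy",d);cv2.imwrite("pics/side6.png",cv2.cvtColor(cv2.resize(im[150:340,130:300],None,fx=3,fy=3,interpolation=cv2.INTER_CUBIC),cv2.COLOR_RGB2BGR))
W=cloud("side",d)
m=mask(im,'blue')&(W[...,0]>400)&(W[...,2]>70)
P=W[m]
for lo in range(75,215,20):
    q=P[(P[:,2]>lo)&(P[:,2]<lo+20)]
    if len(q)>20:
        a=np.radians(-3.55);yr=-np.sin(a)*(q[:,0]-495.8)+np.cos(a)*(q[:,1]-369.5); xr=np.cos(a)*(q[:,0]-495.8)+np.sin(a)*(q[:,1]-369.5)
        print(lo,len(q),"rack y pct",np.percentile(yr,[5,50,95]).round(1),"x",np.percentile(xr,[1,99]).round(1), "slope",np.degrees(np.polyfit(xr,yr,1)[0]).round(2))
E
```

```text
t 10.375 p [488.7 249.8 189.7] yaw 176.46 tool z [ 8.e-04 -5.e-04 -1.e+00] F [-0.6 -0.3 -1.7] gap mm 7.5 q [ 0.15  0.5  -0.88  1.84  0.46  1.01  0.59]
shift tool [ 0.4  0.4 78.7] turn [-0.0004  0.0008  0.0002]
95 104 rack y pct [-241.2 -123.2 -119. ] x [-86.7 451.1] slope -13.68
115 122 rack y pct [-124.7 -123.2 -118.2] x [-86.9  25.3] slope -0.69
135 114 rack y pct [-124.7 -123.2 -118.4] x [-87.   10.3] slope -0.75
155 123 rack y pct [-124.7 -123.2 -118.3] x [-87.1   1. ] slope -0.71
175 103 rack y pct [-124.7 -123.2 -118.6] x [-87.4 -21.6] slope -1.9
195 369 rack y pct [-123.5 -120.6 -117. ] x [-86.4   9. ] slope 1.2
```

View pics/side6.png

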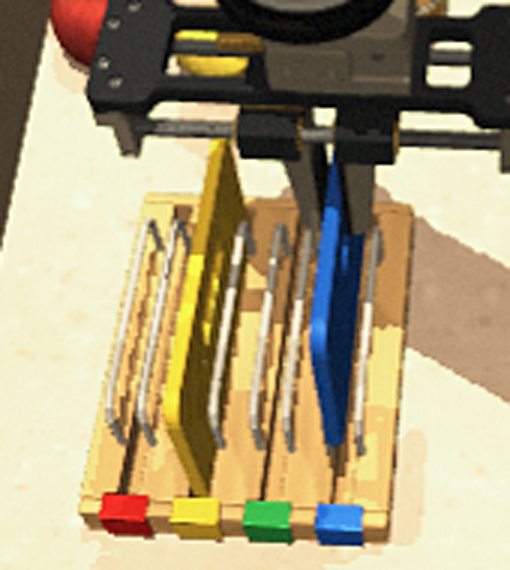

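The blue board hangs vertically. Its right face is at rack-y -123.2, so its centre is -119.2 against a slot centre of -119.0 in the same camera. Lower it in stages.

Call:
{"name": "move_arm", "arguments": {"commands": [[0.2,0.2,5,0,0,0],[0,0,8,0,0,0],[0,0,8,0,0,0],[0,0,8,0,0,0],[0,0,8,0,0,0],[0,0,0,0,0,0]]}}

```text
time_s: 11.18
eef_pos: [487.8, 249.4, 151.4]
tcp_rot: [-0.097, -3.139, 0.002]
force: [-0.2, -0.2, -1.2]
finger_gap: 0.086
```

Call:
{"name": "move_arm", "arguments": {"commands": [[0,0,6,0,0,0],[0,0,6,0,0,0],[0,0,4,0,0,0],[0,0,4,0,0,0],[0,0,0,0,0,0]]}}

```text
time_s: 11.8
eef_pos: [488.0, 249.5, 131.9]
tcp_rot: [-0.097, -3.139, 0.002]
force: [-0.3, 0.3, -1.4]
finger_gap: 0.085
```

Call:
{"name": "move_arm", "arguments": {"commands": [[0,0,4,0,0,0],[0,0,4,0,0,0],[0,0,4,0,0,0],[0,0,0,0,0,0]]}}

```text
time_s: 12.3
eef_pos: [488.0, 249.5, 119.8]
tcp_rot: [-0.097, -3.139, 0.002]
force: [0.2, 0.2, -2.6]
finger_gap: 0.086
```

Call:
{"name": "move_arm", "arguments": {"commands": [[0,0,3,0,0,0],[0,0,3,0,0,0],[0,0,1.5,0,0,0],[0,0,0,0,0,0]]}}

```text
time_s: 12.8
eef_pos: [488.1, 249.6, 112.6]
tcp_rot: [-0.097, -3.14, 0.002]
force: [-0.4, 0.1, -1.9]
finger_gap: 0.082
```

Call:
{"name": "move_arm", "arguments": {"commands": [[0,0,1,0,0,0],[0,0,1,0,0,0],[0,0,0.5,0,0,0],[0,0,0,0,0,0]]}}

```text
time_s: 13.3
eef_pos: [488.2, 249.8, 110.7]
tcp_rot: [0.097, 3.14, -0.002]
force: [-1.3, -0.6, 4.9]
finger_gap: 0.086
```

Contact came at exactly the expected height (110.7), with force going from -2 to +4.9 N. Release gently, then rise.

Call:
{"name": "move_arm", "arguments": {"commands": [[0,0,0,0,0,0],[0,0,0,0,0,0],[0,0,0,0,0,0]], "grip": 24}}

```text
time_s: 13.68
eef_pos: [488.3, 249.6, 110.1]
tcp_rot: [-0.097, -3.14, 0.001]
force: [0.3, -0.5, 0.1]
finger_gap: 0.258
```

Call:
{"name": "move_arm", "arguments": {"commands": [[0,0,-8,0,0,0],[0,0,-20,0,0,0],[0,0,-25,0,0,0],[0,0,-25,0,0,0],[0,0,-25,0,0,0],[0,0,0,0,0,0]]}}

```text
time_s: 14.42
eef_pos: [489.3, 250.6, 216.1]
tcp_rot: [0.097, 3.135, 0.001]
force: [0.4, -0.2, 0.7]
finger_gap: 0.263
```

```bash
python3 - <<'E'
from h import *
im,d=vision.get_image("side");np.save("s7i.npy",im);np.save("s7.npy",d);cv2.imwrite("pics/side7.png",cv2.cvtColor(cv2.resize(im[150:340,130:300],None,fx=3,fy=3,interpolation=cv2.INTER_CUBIC),cv2.COLOR_RGB2BGR))
W=cloud("side",d);m=mask(im,'blue')&(W[...,0]>400)&(W[...,0]<600)&(W[...,1]>200)
P=W[m];print("board zmax",np.percentile(P[:,2],[50,90,98,99.5]).round(1))
q=P[P[:,2]>124];print("x",q[:,0].min(),q[:,0].max(),"y",np.median(q[:,1]))
E
python3 go.py 498 60.5 215 177.3
```

```text
board zmax [118.5 133.3 134.7 220.6]
x 401.7665456967615 546.5711047839138 y 250.26335780554314
t 14.475 p [488.7 249.9 214.5] yaw 176.44 tool z [ 2.4e-03 -5.0e-04 -1.0e+00] F [-0.9 -0.7  0. ] gap mm 24.3 q [ 0.17  0.47 -0.9   1.82  0.43  1.05  0.61]
shift tool [ -21.1 -188.5   -0.3] turn [-0.0004  0.0025 -0.0149]
```

View pics/side7.png

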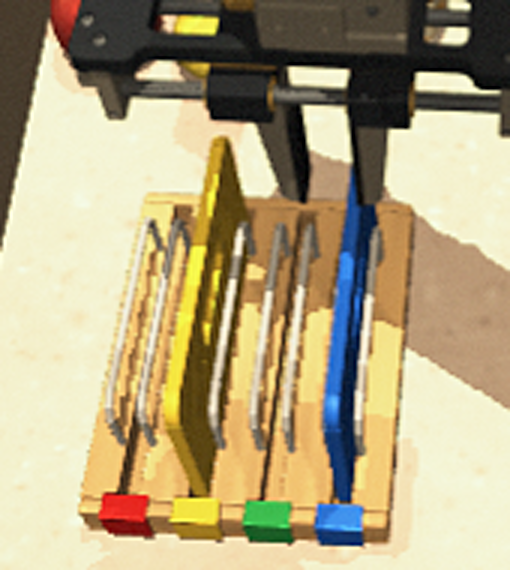

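Blue is standing in the blue slot at the same height as yellow (top about 133). Now I'll move over the red board at about (498, 60.5).

Call:
{"name": "move_arm", "arguments": {"commands": [[-2,-15,0,0,0.001,-0.003],[-3,-30,0,0,0.001,-0.003],[-4,-35,0,0,0,-0.003],[-4,-35,0,0,0,-0.003],[-4,-35,0,0,0,-0.003],[-3,-28,0,0,0,0],[-1,-10.5,0,0,0,0],[0,0,0,0,0,0]], "grip": 36}}

```text
time_s: 15.48
eef_pos: [498.8, 59.8, 212.9]
tcp_rot: [-0.076, -3.138, 0.001]
force: [0.4, 0.1, 1.0]
finger_gap: 0.394
```

```bash
python3 go.py 498 60.5 180 177.3
python3 - <<'E'
from h import *
im,d=vision.get_image("side");cv2.imwrite("pics/side8.png",cv2.cvtColor(cv2.resize(im[130:340,290:450],None,fx=2.8,fy=2.8,interpolation=cv2.INTER_CUBIC),cv2.COLOR_RGB2BGR))
W=cloud("side",d);z0=r.state()['eef_pos'][2]
m=(W[...,2]>z0-8)&(W[...,2]<z0+30)&(W[...,1]>0)&(W[...,1]<130)&(W[...,0]<560)&(W[...,0]>440)
P=W[m];h,e=np.histogram(P[:,1],np.arange(0,130,2));print([(int(e[i]),int(h[i])) for i in range(len(h)) if h[i]])
m=mask(im,'red')&(W[...,0]>405)&(W[...,0]<590)&(W[...,1]>30)&(W[...,1]<90)&(W[...,2]>25);P=W[m]
for lo in (30,50,70,90,110,128):
    q=P[(P[:,2]>lo)&(P[:,2]<lo+15)&(P[:,0]>450)&(P[:,0]<540)]
    if len(q)>5: print(lo,len(q),"y@495",np.polyval(np.polyfit(q[:,0]-495,q[:,1],1),0).round(1),np.percentile(q[:,1],[5,95]).round(1))
E
```

```text
t 15.475 p [498.8  59.8 212.9] yaw 177.23 tool z [-3.e-03 -7.e-04 -1.e+00] F [0.4 0.1 1. ] gap mm 36.2 q [ 0.57  0.39 -0.92  1.92  0.37  1.01  1.01]
shift tool [ 0.7  0.7 32.9] turn [-0.0009 -0.003  -0.0011]
[(26, 2), (28, 10), (30, 20), (32, 19), (34, 20), (36, 22), (38, 19), (40, 48), (42, 58), (78, 12), (80, 22), (82, 21), (84, 20), (86, 22), (88, 19), (90, 28), (92, 16), (94, 4)]
70 52 y@495 65.4 [63.4 69.3]
90 106 y@495 64.2 [61.  66.9]
110 60 y@495 64.9 [62.9 67. ]
128 275 y@495 61.7 [57.  65.9]
```

View pics/side8.png

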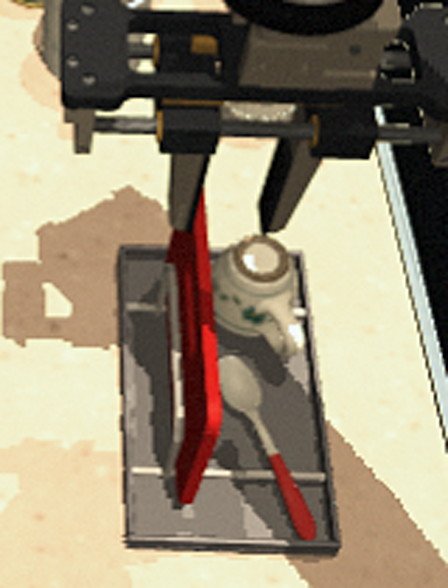

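The red board is nearly upright, with its left face at y≈65 throughout. The finger midpoint is about 61 and so is the board centre. The cup and spoon stay well below the fingertips. Descend to z=118.

Call:
{"name": "move_arm", "arguments": {"commands": [[0.5,0.4,10,-0.001,-0.002,0],[0,0,20,0,0,0],[0,0,25,0,0,0],[0,0,20,0,0,0],[0,0,14,0,0,0],[0,0,5.5,0,0,0],[0,0,0,0,0,0],[0,0,0,0,0,0]]}}

```text
time_s: 16.52
eef_pos: [499.1, 60.9, 119.5]
tcp_rot: [0.074, 3.14, 0.0]
force: [-0.4, 0.8, 0.0]
finger_gap: 0.39
```

Call:
{"name": "move_arm", "arguments": {"commands": [[0,0,0,0,0,0],[0,0,0,0,0,0],[0,0,0,0,0,0],[0,0,0,0,0,0],[0,0,0,0,0,0],[0,0,0,0,0,0]], "grip": 0, "grip_force": 12}}

```text
time_s: 17.27
eef_pos: [498.7, 60.7, 119.0]
tcp_rot: [0.074, 3.141, -0.0]
force: [-0.3, -0.7, 2.2]
finger_gap: 0.085
```

```bash
python3 go.py 498 60.5 118 177.3
python3 - <<'E'
from h import *
im,d=vision.get_image("side");cv2.imwrite("pics/side9.png",cv2.cvtColor(cv2.resize(im[130:340,290:450],None,fx=2.8,fy=2.8,interpolation=cv2.INTER_CUBIC),cv2.COLOR_RGB2BGR))
E
```

```text
t 17.275 p [498.7  60.7 119. ] yaw 177.31 tool z [ 1.e-04 -2.e-04 -1.e+00] F [-0.3 -0.7  2.2] gap mm 7.8 q [ 0.47  0.52 -0.82  2.01  0.51  0.83  0.88]
shift tool [ 0.7 -0.2  1. ] turn [-0.0002  0.0001  0.0002]
```

View pics/side9.png

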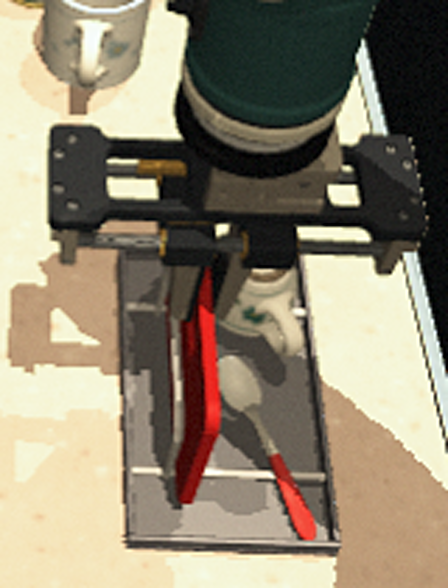

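Red's top bar is gripped (7.8 mm, low force). Its lower edge is 106 mm below the TCP, so home in the slot should be TCP z≈112. Lift.

Call:
{"name": "move_arm", "arguments": {"commands": [[0,0,0,0,0,0],[0,0,0,0,0,0],[0,0,-5,0,0,0],[0,0,-10,0,0,0],[0,0,-10,0,0,0],[0,0,-10,0,0,0],[0,0,-10,0,0,0]], "grip": 0, "grip_force": 35}}

```text
time_s: 18.2
eef_pos: [498.6, 60.8, 164.7]
tcp_rot: [0.074, 3.14, -0.0]
force: [-0.0, 0.5, -3.7]
finger_gap: 0.084
```

Call:
{"name": "move_arm", "arguments": {"commands": [[0,0,-15,0,0,0],[0,0,-20,0,0,0],[0,0,-20,0,0,0],[0,0,-20,0,0,0],[0,0,-16,0,0,0],[0,0,-5,0,0,0],[0,0,0,0,0,0],[0,0,0,0,0,0]]}}

```text
time_s: 19.2
eef_pos: [498.2, 60.6, 259.2]
tcp_rot: [-0.074, -3.139, 0.0]
force: [0.6, 0.6, -2.7]
finger_gap: 0.081
```

```bash
python3 go.py 495.8 369.6 257 176.45
python3 - <<'E'
from h import *
im,d=vision.get_image("side");cv2.imwrite("pics/side10.png",cv2.cvtColor(im,cv2.COLOR_RGB2BGR))
W=cloud("side",d);m=mask(im,'red')&(W[...,0]>380)&(W[...,0]<600)&(W[...,1]>30)&(W[...,1]<90)&(W[...,2]>150);P=W[m]
print("z",np.percentile(P[:,2],[1,99]).round(1))
for lo in range(155,280,20):
    q=P[(P[:,2]>lo)&(P[:,2]<lo+20)]
    if len(q)>5: print(lo,len(q),"y@440",np.polyval(np.polyfit(q[:,0]-440,q[:,1],1),0).round(1),np.percentile(q[:,1],[5,95]).round(1),"xmin",np.percentile(q[:,0],1).round(1))
E
```

```text
t 19.2 p [498.2  60.6 259.2] yaw 177.32 tool z [-0.0014 -0.     -1.    ] F [ 0.6  0.6 -2.7] gap mm 7.4 q [ 0.62  0.33 -0.96  1.88  0.31  1.09  1.06]
shift tool [ 16.8 308.5   2.2] turn [-0.0001 -0.0014  0.0151]
z [165.7 281.1]
155 120 y@440 66.9 [62.1 69. ] xmin 408.5
175 281 y@440 66.8 [61.7 68.9] xmin 408.9
195 254 y@440 66.8 [61.8 69. ] xmin 408.8
215 221 y@440 66.8 [63.1 69. ] xmin 408.5
235 226 y@440 66.5 [62. 69.] xmin 408.3
255 243 y@440 66.8 [62.2 69.1] xmin 408.7
275 363 y@440 64.1 [58.1 67.7] xmin 413.5
```

View pics/side10.png

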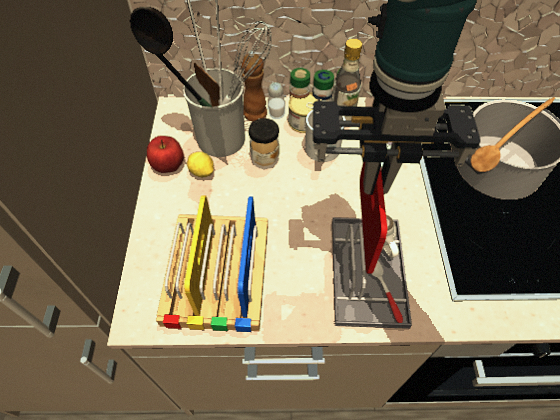

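Red hangs vertically, clear of the stand; blue and yellow are standing in the rack. Now I'll traverse to above the red slot with the lower edge at z≈153.

Call:
{"name": "move_arm", "arguments": {"commands": [[1,15,0,0,-0.001,0.002],[2,30,0,0,0,0.002],[2,40,0,0,0,0.002],[2.5,45,0,0,0,0.002],[2.5,45,0,0,0,0.002],[2.5,45,0,0,0,0.002],[2,40,0,0,0,0.002],[1.5,28,0,0,0,0.001]]}}

```text
time_s: 20.25
eef_pos: [496.8, 352.6, 259.4]
tcp_rot: [-0.093, -3.14, -0.002]
force: [0.5, -0.0, -2.9]
finger_gap: 0.085
```

Call:
{"name": "move_arm", "arguments": {"commands": [[0.5,15,0,0,0,0],[0,5,0,0,0,0],[0,0,0,0,0,0],[0,0,0,0,0,0]]}}

```text
time_s: 20.75
eef_pos: [499.6, 367.9, 259.8]
tcp_rot: [0.1, 3.139, -0.001]
force: [0.8, -0.1, -3.4]
finger_gap: 0.084
```

```bash
python3 go.py 495.8 369.7 195 176.45
```

```text
t 20.75 p [499.6 367.9 259.8] yaw 176.36 tool z [ 0.0012 -0.001  -1.    ] F [ 0.8 -0.1 -3.4] gap mm 7.7 q [-0.06  0.56 -0.9   1.6   0.46  1.21  0.46]
shift tool [ 4.   1.6 64.8] turn [-0.0009  0.0012 -0.0016]
```

Call:
{"name": "move_arm", "arguments": {"commands": [[1.8,0.8,5,-0.001,0.001,-0.001],[1.8,0.8,10,0,0,-0.001],[0,0,15,0,0,0],[0,0,15,0,0,0],[0,0,15,0,0,0],[0,0,5,0,0,0],[0,0,0,0,0,0],[0,0,0,0,0,0]]}}

```text
time_s: 21.75
eef_pos: [495.8, 371.4, 195.4]
tcp_rot: [0.094, 3.139, 0.003]
force: [-0.6, 0.5, -2.9]
finger_gap: 0.084
```

```bash
python3 go.py 495.8 369.7 112 176.45
python3 - <<'E'
from h import *
from scipy.signal import find_peaks
im,d=vision.get_image("side");cv2.imwrite("pics/side11.png",cv2.cvtColor(cv2.resize(im[150:340,130:300],None,fx=3,fy=3,interpolation=cv2.INTER_CUBIC),cv2.COLOR_RGB2BGR))
W=cloud("side",d);a=np.radians(-3.55);O=np.array([495.8,369.5])
m=mask(im,'red')&(W[...,0]>400)&(W[...,0]<600)&(W[...,1]>340)&(W[...,2]>70);P=W[m]
yr=-np.sin(a)*(P[:,0]-O[0])+np.cos(a)*(P[:,1]-O[1]);xr=np.cos(a)*(P[:,0]-O[0])+np.sin(a)*(P[:,1]-O[1])
for lo in range(75,215,20):
    q=(P[:,2]>lo)&(P[:,2]<lo+20)
    if q.sum()>10: print(lo,q.sum(),"yr",np.percentile(yr[q],[5,25,50,95]).round(1),"xmin",np.percentile(xr[q],1).round(1))
# guides at red slot from image with blue lifted (red slot empty): s6
im=np.load("s6i.npy");c=vision.calibration("side");T=np.linalg.inv(np.array(c['T']))
ex=np.array([np.cos(a),np.sin(a)]);ey=np.array([-np.sin(a),np.cos(a)])
X,Y=np.meshgrid(np.arange(20,-20,-.25),np.arange(-45,45,1.))
Pw=np.dstack([O[0]+Y*ex[0]+X*ey[0],O[1]+Y*ex[1]+X*ey[1],np.full_like(X,73)]).reshape(-1,3)
q,_=cv2.projectPoints(Pw,cv2.Rodrigues(T[:3,:3])[0],T[:3,3],K(c),np.array(c['distortion']));q=q.reshape(*X.shape,2).astype(np.float32)
g=cv2.remap(im,q[...,0],q[...,1],cv2.INTER_CUBIC).astype(float)
sat=(g.max(2)-g.min(2)).mean(0);pk,_=find_peaks(-np.convolve(sat,np.ones(5)/5,'same'),prominence=8);print("low-sat (wire) y",X[0][pk],sat[pk].round())
E
```

```text
t 21.75 p [495.8 371.4 195.4] yaw 176.57 tool z [ 8.0e-04  1.7e-03 -1.0e+00] F [-0.6  0.5 -2.9] gap mm 7.7 q [-0.09  0.62 -0.86  1.67  0.52  1.1   0.41]
shift tool [-0.1 -1.9 83.4] turn [0.0018 0.0007 0.0021]
95 318 yr [-3.2 -2.9 -2.6 -1.9] xmin -88.8
115 384 yr [-3.2 -2.9 -2.6 -0.1] xmin -89.2
135 386 yr [-3.2 -2.9 -2.6 -0.2] xmin -89.1
155 390 yr [-3.2 -2.8 -2.6  2.3] xmin -89.4
175 245 yr [-3.1 -2.8 -2.5  2.5] xmin -89.3
195 353 yr [-3.1 -2.7 -2.4  4.2] xmin -88.9
low-sat (wire) y [ 10.5   -7.75 -18.  ] [ 25.  28. 100.]
```

View pics/side11.png

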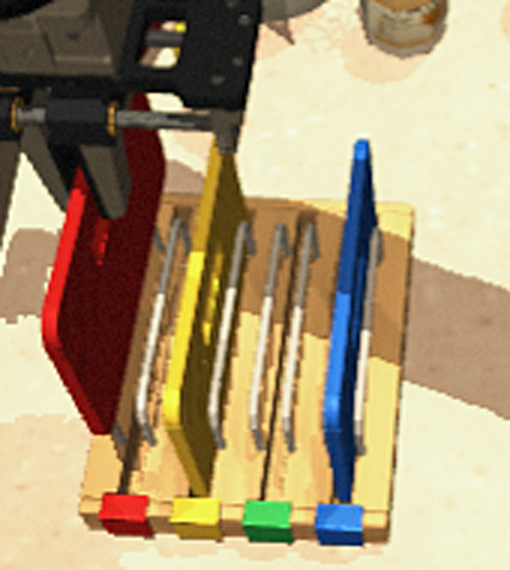

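The side camera puts the red board's centre at rack-y 1.4 and the guide centre at 1.4. The top camera and the original blue grasp suggest about 0. I'll shift -0.8 to split the difference, well inside the ±2 mm play, and lower in stages watching the side force.

Call:
{"name": "move_arm", "arguments": {"commands": [[0,-0.8,4,0.002,0.001,0.002],[0,0,6,0,0,0],[0,0,8,0,0,0],[0,0,8,0,0,0],[0,0,8,0,0,0],[0,0,0,0,0,0]]}}

```text
time_s: 22.55
eef_pos: [495.1, 369.9, 159.9]
tcp_rot: [-0.097, -3.138, 0.003]
force: [0.4, -1.0, -2.5]
finger_gap: 0.084
```

Call:
{"name": "move_arm", "arguments": {"commands": [[0,0,8,0,0,0],[0,0,8,0,0,0],[0,0,6,0,0,0],[0,0,0,0,0,0]]}}

```text
time_s: 23.05
eef_pos: [495.2, 370.0, 138.2]
tcp_rot: [-0.097, -3.138, 0.003]
force: [1.0, -0.0, -3.3]
finger_gap: 0.084
```

Call:
{"name": "move_arm", "arguments": {"commands": [[0,0,3,0,0,0],[0,0,3,0,0,0],[0,0,4,0,0,0],[0,0,0,0,0,0]]}}

```text
time_s: 23.55
eef_pos: [495.3, 370.0, 128.5]
tcp_rot: [-0.097, -3.139, 0.002]
force: [0.4, -0.3, -2.7]
finger_gap: 0.084
```

Call:
{"name": "move_arm", "arguments": {"commands": [[0,0,4,0,0,0],[0,0,4,0,0,0],[0,0,4,0,0,0],[0,0,2,0,0,0],[0,0,0,0,0,0]]}}

```text
time_s: 24.18
eef_pos: [495.3, 370.1, 114.6]
tcp_rot: [-0.097, -3.139, 0.002]
force: [0.4, -0.4, -2.4]
finger_gap: 0.084
```

Call:
{"name": "move_arm", "arguments": {"commands": [[0,0,1,0,0,0],[0,0,1,0,0,0],[0,0,0,0,0,0]]}}

```text
time_s: 24.55
eef_pos: [495.4, 370.2, 112.8]
tcp_rot: [-0.097, -3.139, 0.002]
force: [-0.5, 0.2, -2.7]
finger_gap: 0.084
```

Call:
{"name": "move_arm", "arguments": {"commands": [[0,0,1,0,0,0],[0,0,0.5,0,0,0],[0,0,0,0,0,0]]}}

```text
time_s: 24.92
eef_pos: [495.4, 370.6, 112.2]
tcp_rot: [-0.097, -3.14, 0.001]
force: [-2.5, -1.4, 6.1]
finger_gap: 0.082
```

Contact came at z≈112 as expected (+6 N). Release and rise. The opening is 24 mm, which keeps the fingers clear of yellow.

Call:
{"name": "move_arm", "arguments": {"commands": [[0,0,0,0,0,0],[0,0,0,0,0,0],[0,0,0,0,0,0]], "grip": 24}}

```text
time_s: 25.3
eef_pos: [495.5, 370.2, 111.2]
tcp_rot: [-0.097, -3.139, 0.001]
force: [0.3, 0.1, 0.6]
finger_gap: 0.26
```

Call:
{"name": "move_arm", "arguments": {"commands": [[0,0,-8,0,0,0],[0,0,-20,0,0,0],[0,0,-25,0,0,0],[0,0,-25,0,0,0],[0,0,-30,0,0,0],[0,0,-30,0,0,0]]}}

```text
time_s: 26.05
eef_pos: [495.5, 370.7, 252.0]
tcp_rot: [0.097, 3.14, 0.0]
force: [0.4, 0.1, -0.5]
finger_gap: 0.266
```

Call:
{"name": "move_arm", "arguments": {"commands": [[0,-20,0,0,0,0],[0,-40,0,0,0,0],[0,-50,0,0,0,0],[0,-50,0,0,0,0],[0,-50,0,0,0,0],[0,-50,0,0,0,0],[0,-40,0,0,0,0],[0,0,0,0,0,0]]}}

```text
time_s: 27.05
eef_pos: [477.4, 67.8, 250.7]
tcp_rot: [0.106, 3.139, -0.005]
force: [-0.2, 0.4, -0.2]
finger_gap: 0.264
```

```bash
python3 go.py 495 60 250 176.45
python3 - <<'E'
from h import *
for n in("side","top"):
    im,d=vision.get_image(n);cv2.imwrite(f"pics/{n}12.png",cv2.cvtColor(im,cv2.COLOR_RGB2BGR))
    W=cloud(n,d)
    for c,ya,yb in(('red',345,400),('yellow',315,350),('blue',230,270)):
        H=cv2.cvtColor(im,cv2.COLOR_RGB2HSV)
        m=(H[...,1]>90)&(W[...,2]>60)&(W[...,2]<180)&(W[...,1]>ya)&(W[...,1]<yb)&(W[...,0]>390)&(W[...,0]<600);P=W[m]
        if len(P)<20: print(n,c,"hidden");continue
        t=P[P[:,2]>122];print(n,c,"ztop",np.percentile(P[:,2],98).round(1),"front-half/back-half top z",[np.percentile(h[:,2],90).round(1) if len(h)>5 else None for h in (t[t[:,0]<490],t[t[:,0]>=490])],"x",t[:,0].min().round(),t[:,0].max().round(),"y@490",np.polyval(np.polyfit(t[:,0]-490,t[:,1],1),0).round(1))
E
```

```text
t 27.05 p [477.4  67.8 250.7] yaw 176.12 tool z [ 2.e-04 -3.e-03 -1.e+00] F [-0.2  0.4 -0.2] gap mm 24.3 q [ 0.63  0.31 -0.99  1.93  0.3   1.06  1.02]
shift tool [-18.1  -6.6   0.7] turn [-0.003   0.0004 -0.0057]
side red ztop 134.0 front-half/back-half top z [np.float64(133.7), np.float64(133.7)] x 407.0 582.0 y@490 368.3
side yellow ztop 134.2 front-half/back-half top z [np.float64(133.7), np.float64(133.7)] x 405.0 584.0 y@490 328.8
side blue ztop 134.3 front-half/back-half top z [np.float64(133.7), np.float64(133.8)] x 402.0 577.0 y@490 248.8
top red ztop 134.6 front-half/back-half top z [np.float64(133.7), np.float64(133.8)] x 404.0 583.0 y@490 368.8
top yellow ztop 134.8 front-half/back-half top z [np.float64(133.8), np.float64(133.8)] x 403.0 579.0 y@490 328.9
top blue ztop 135.2 front-half/back-half top z [np.float64(134.3), np.float64(134.0)] x 401.0 574.0 y@490 247.6
```

View pics/side12.png

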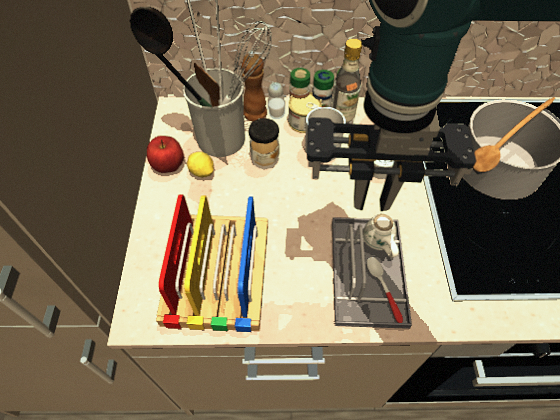

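The side view shows red in the red slot (178,255), yellow in its own slot (200,250) and blue in the blue slot (248,255). All three tops are level at the same height, and the robot is clear. Handing in.

```bash
python3 -c "
from workcell import r
print(r.finish_job())"
```

```text
the job is handed in; nothing more can be done
None
```

I moved the blue board from the red slot to the blue slot first. Then I moved the red board from the drying stand into the red slot. Each was lowered upright until it touched the slot floor at the expected height, with a light contact of about 5–6 N, and only then released. The job was handed in at about 27 s of the 72 s allowed.

- **Seating:** in both cameras the red, yellow and blue tops are level front to back and agree to within about 0.6 mm. They read 133.7–134.3 mm against a nominal 131 mm. Their x and y positions fit their slots.
- **Left alone:** I never touched the yellow board, mug or timer. Yellow was checked in its slot at the end. The arm hid most of the mug and the timer in the last side picture, so I did not re-measure those two.
- **Disagreement:** the cameras and arm readings put the red slot's centre up to 2 mm apart. I aimed in between, and the board went in with no noticeable side force.
- **Hand-in state:** the gripper was open, touching nothing, and well away from the rack.

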